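# Unload the tape indexer and hold it at its third click

### The job

The roll of filter tape on the tape indexer is spent: slide it straight up off its spindle and lay it flat and wholly on the note pad, letting go of it there. Then turn the indexer's knob clockwise (seen from above) from where it stands, feeling for the clicks, to the third click stop and no further, and finish while still gripping the knob at that stop so that the drive cannot creep while I fit a fresh roll. Do not drop the roll, and leave the beaker, dish and cap beyond the indexer and the pad where they are.

Things in the scene. Friction and masses are not known exactly. Their poses are not given: they have to be found in the camera images.
- indexer: Tape indexer: a plain grey box 170 x 70 x 120 mm (its x, y, z) that stands fixed on the bench left of the photometer (which is about 190 mm high there and sometimes within 10 mm of the box's right side), its long side pointing away from the robot. Origin: centre of the underside; z up. On its flat deck (120 mm high) stand the knob at its x = -50 mm, nearer the robot, and the roll spindle at its x = +50 mm (both at its y = 0).
- roll_seat (a point): Centre of the flange on which the roll sits, on the spindle's axis, 138 mm above the bench. The flange (42 mm across) stands 18 mm above the deck; above it the metal spindle, 16 mm in diameter with a tapered tip, rises 34 mm. The spindle is geared 1:1 to the knob.
- tape_roll: The wound roll: a paper-coloured flat ring, outer diameter 52 mm, bore 21 mm, 22 mm high, 50 g (mass varies), loose on the spindle. Origin: centre of its lower face; z along the bore, up at the start.
- note_pad: Note pad lying flat and fixed on the bench behind the gloves and to the left of the spindle: 82 x 112 x 6 mm (its x, y, z). Origin: centre of the underside.
- knob_grip (a point): Point on the knob's upright axis 155 mm above the bench (35 mm above the deck), at the height to grip. The knob is a black disc 40 mm across, its top 10 mm above the deck, with an upright bar on it, 38 mm long and 13 mm thick, its top 49 mm above the deck; a white line on the bar points to the stop marks (to the indexer's -y at the start). The point's frame turns with the knob: its y axis lies along the bar, so the bar is gripped across its x axis; z up.
- knob (a joint): Angle of the knob in rad: 0 at the stop where it stands at the start, growing as it turns clockwise seen from above. It has equal click stops every 24 degrees (0.419 rad): 0.419 is the first, 0.838 the second, 1.257 the third; more follow up to the sixth, 2.513. Between two stops it first resists, most strongly (about 0.1 N m) a quarter of the way, not at all midway, and then pulls itself as strongly into the next stop; let go, it stays in its stop.
- beaker: Small clear beaker, the one nearest the indexer and the pad, 56 mm across and 68 mm high, standing on the bench beyond the work; origin at the centre of its underside. A bystander.
- dish: Clear petri dish, 62 mm across and 12 mm high, lying on the bench beyond the work; origin at the centre of its underside. A bystander.
- cap: Bottle cap, 34 mm across and 12 mm high, lying on the bench just beyond the indexer; origin at the centre of its underside. A bystander.
There are look-alikes about, which are no part of the job. Of the things shaped like the tape_roll, the white one is meant.

How it is judged:
By the outcome, as a careful person would: the job done as asked, in the order asked, and still so for the second after the job is handed in, while the arm keeps its last pose, push and grip.
It also fails if it takes over 64 s, if anything falls off the work surface, if the arm or the gripper's body presses on something with over 40 N, if the wrist force passes 120 N, or if a joint passes its speed limit or range.

### The arm

A 6-joint arm with a two-finger parallel gripper is mounted at the origin on a cart in front of the work surface, level with it; the furniture and walls round the work are solid. World frame = base frame: x ahead of the robot, y to its left, z up, the work surface at z = 0. Lengths are in m, angles in degrees, forces in N, time in s.
With the tool pointing down it reaches from about 0.4 to 0.825 m from the base axis. Payload 7 kg.
Tool frame: the origin (TCP) lies at the very end of the fingers, on their centre line; the grasp point (between the pads) lies 19 mm behind it; z points along the fingers, y is the direction in which the jaws open and shut (so a half turn about z gives the same grasp; the last joint's range is limited). The gripper opens to 88 mm and grips with 3 to 60 N. Pads are 19 mm wide; open, the fingers measure 130 mm over their backs; the gripper's body (78 mm by 193 mm) begins 47 mm behind the grasp point.
Start: joints at [87.21, 20.546, 0.682, 0, -70.136, -16.507], TCP at [0.223, 0.637, 0.227] pointing down, gripper open.
Joint ranges: [-176.03, 176.03], [-82.01, 121.73], [-58.28, 71.71], [-173.87, 95.51], [-174.79, -0.11], [-173.66, 173.66]. Speed limits (degrees/s): [136.94, 136.94, 172.46, 180, 180, 180].

### API

Orientations are given as [roll, pitch, yaw] about the fixed x, y, z axes, in that order (R = Rz(yaw) Ry(pitch) Rx(roll)).
In Python, from plant import ctrl gives the robot as it stands.
- The arm moves only by the tool move_arm, never from a script. Its argument "increments" is a list of rows, each a list of 2 entries, a list of its own where there are three numbers: the shift along the world's x, y, z in mm, then the turn about the world's z in rad. A call has exactly 8 rows; each row shifts and turns the pose as measured when the row begins; what a row does not reach is not made up. A row lasts 1/10 s, in which the tool goes at most 50 mm and 8.59 degrees, less where a joint would pass 70% of its speed; a pose out of reach is approached as far as the arm can. A call with a gripper value outside its range is refused whole. "jaw" is the gripper command: -1 is shut, 1 is fully open, values between are in proportion, set as the call begins (left out, the last holds). The fingers move at their own pace and stop on an object; the grip force is fixed at half the most. Time passes only in rows, so rows that do not move let the fingers close, or fill a call up. It gives the time, the measured TCP pose, the force and the opening at its end, in the units of the state.
- ctrl.get_obs(): the state, without advancing time (a new reading comes with each control period).
- ctrl.snapshot(name): name is "scene" or "top" or "wrist"; returns a dict with "color" (480x640x3 uint8, red, green, blue), "fx", "fy", "cx", "cy" (pixels), "R" (3x3) and "t" (3): a world point X has camera coordinates R X + t. Camera axes: x right, y down, z forward; pixel columns grow to the right and rows downward; lengths in m; the calibration is good to about 2 mm. A picture is of the moment at which its call begins. There is no depth.
- ctrl.close_job(): hands the job in, once; it reports no verdict.
The state is a dict: "clock": time; "joint_pos": joint angles; "qvel": joint speeds; "tau": joint torques, N m; "tool_pos": TCP position; "orientation": TCP orientation; "force": force on the tool from outside, world axes, zero at the start; "moment": the same for the moment, N m; "opening": finger opening in m.
Only numpy, scipy, OpenCV 4.12 (cv2) and the standard library are available. Lean on these libraries where they do the work, as an engineer would, in place of code of your own. Each camera call takes 0.05 s, during which the arm holds its last target.

## Working session

There is one attempt and no reset: what is moved stays moved. The work goes in short steps, Python scripts to look and compute and a tool call to move; the robot and the scene stay as the last step left them, time stands still between calls to the robot, and variables do not carry over. Pictures are saved under pics/ and viewed, and the job is handed in when it is done.

Besides the shell and the picture viewer there is one more tool, called after "Request:" in YAML: its name, and indented under it one key for each argument. move_arm: Moves the arm, as the interface text tells. Its arguments: {"type":"object","properties":{"increments":{"type":"array","items":{"type":"array"}},"jaw":{"type":"number"}},"required":["increments"]}

```bash
mkdir -p pics; ls; cat > h.py <<'E'
from plant import ctrl
import numpy as np, cv2, pickle
def snap(n,fn):
    s=ctrl.snapshot(n); cv2.imwrite('pics/'+fn+'.png',s['color'][:,:,::-1]); pickle.dump(s,open('pics/'+fn+'.pkl','wb')); return s
def load(fn): return pickle.load(open('pics/'+fn+'.pkl','rb'))
def ray(s,u,v):
    R=np.array(s['R']);t=np.array(s['t']); d=R.T@np.array([(u-s['cx'])/s['fx'],(v-s['cy'])/s['fy'],1]); return -R.T@t,d
def onz(s,u,v,z):
    o,d=ray(s,u,v); return o+d*(z-o[2])/d[2]
def proj(s,X):
    c=np.array(s['R'])@np.array(X)+np.array(s['t']); return c[0]/c[2]*s['fx']+s['cx'],c[1]/c[2]*s['fy']+s['cy']
E
python3 - <<'E'
from h import *
for n in ('scene','top','wrist'):
    s=snap(n,n+'0'); print(n,s['fx'],-np.array(s['R']).T@s['t'])
print(ctrl.get_obs())
E
```

```text
pics
scene 512.2102889023686 [0.75991147 0.76879663 0.81451377]
top 439.755180213723 [ 0.51771359 -0.01598427  1.07656759]
wrist 408.1715859177647 [0.29729032 0.61205893 0.38342892]
{'clock': 0.15, 'joint_pos': array([ 8.72100314e+01,  2.05845936e+01,  6.45412292e-01, -1.59790279e-02,
       -7.01384263e+01, -1.65061940e+01]), 'qvel': array([-0.02662786, -0.15403942,  0.13150954,  0.04791008, -0.1090221 ,
       -0.0154009 ]), 'tau': array([-1.78243507e-03, -5.83272994e+01,  2.93291223e+01,  7.00120524e+00,
        8.77386192e-03, -1.12201828e-04]), 'tool_pos': array([0.22295632, 0.63669809, 0.22580137]), 'orientation': array([ 1.79921322e+02, -7.64786863e-03, -1.93015964e+01]), 'force': array([-0.28927609, -0.02238475,  0.76001771]), 'moment': array([ 0.00499529, -0.00789991, -0.05199906]), 'opening': 0.08767246666684861}
```

View pics/scene0.png

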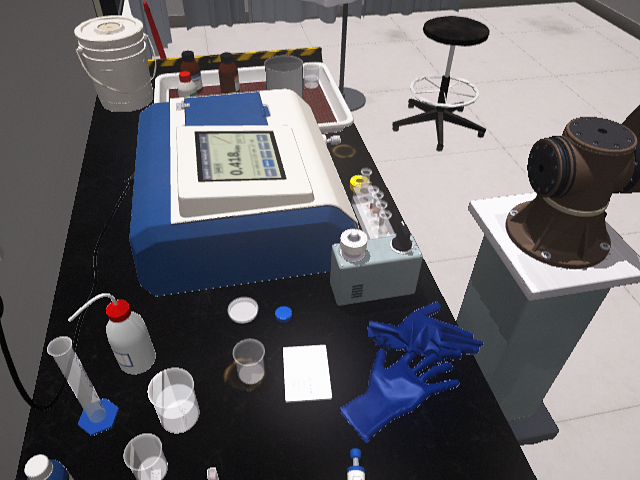

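View pics/top0.png

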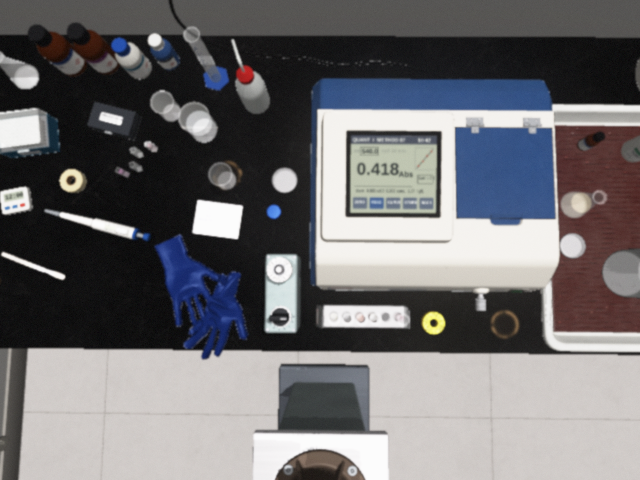

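View pics/wrist0.png

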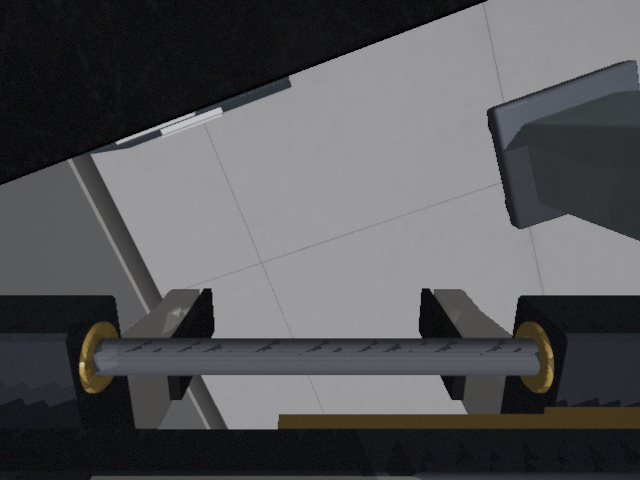

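```bash
python3 - <<'E'
from h import *
t=load('top0');s=load('scene0')
a=cv2.resize(t['color'][160:350,150:330],None,fx=4,fy=4,interpolation=cv2.INTER_CUBIC)[:600]
cv2.imwrite('pics/c1.png',cv2.resize(t['color'][180:340,180:340],(640,640),interpolation=cv2.INTER_CUBIC)[:600,:,::-1])
cv2.imwrite('pics/c2.png',cv2.resize(s['color'][210:410,230:430],(600,600),interpolation=cv2.INTER_CUBIC)[:,:,::-1])
# coarse
print('roll',onz(t,278.5,269,.16),'knob',onz(t,280,317,.13),'pad',onz(t,217.5,219,.006))
for p in [(264.5,255),(298.5,255),(265,331),(298,331)]: print('deck corner',onz(t,*p,.12))
g=t['color'].astype(int)
m=np.zeros((480,640),np.uint8);m[190:250,180:255]=(g.min(2)>150)[190:250,180:255]
c=max(cv2.findContours(m,0,2)[0],key=cv2.contourArea);r=cv2.minAreaRect(c);print(r)
b=cv2.boxPoints(r);P=np.array([onz(t,*p,.006) for p in b]);print(P,P.mean(0),np.linalg.norm(np.diff(P,axis=0),axis=1))
print('beaker',onz(t,222,180,0),'cap',onz(t,274,212,.012),'dish',onz(t,285,180,.012))
E
```

```text
roll [0.53468574 0.08812441 0.16      ] knob [0.43340189 0.08640271 0.13      ] pad [0.65879294 0.25804665 0.006     ]
deck corner [0.56557106 0.12377031 0.12      ]
deck corner [0.56622821 0.04966435 0.12      ]
deck corner [0.40254179 0.11912224 0.12      ]
deck corner [0.40326037 0.048322   0.12      ]
((217.1499786376953, 218.94998168945312), (46.386207580566406, 34.36539077758789), 8.130102157592773)
[[0.62445472 0.32022353 0.006     ]
 [0.70900496 0.31132929 0.006     ]
 [0.69353447 0.19730028 0.006     ]
 [0.60927655 0.20697966 0.006     ]] [0.65906768 0.25895819 0.006     ] [0.08501676 0.11507368 0.08481207]
beaker [0.75765815 0.2514566  0.        ] cap [0.67640154 0.11859353 0.012     ] dish [0.75615883 0.09306991 0.012     ]
```

View pics/c1.png

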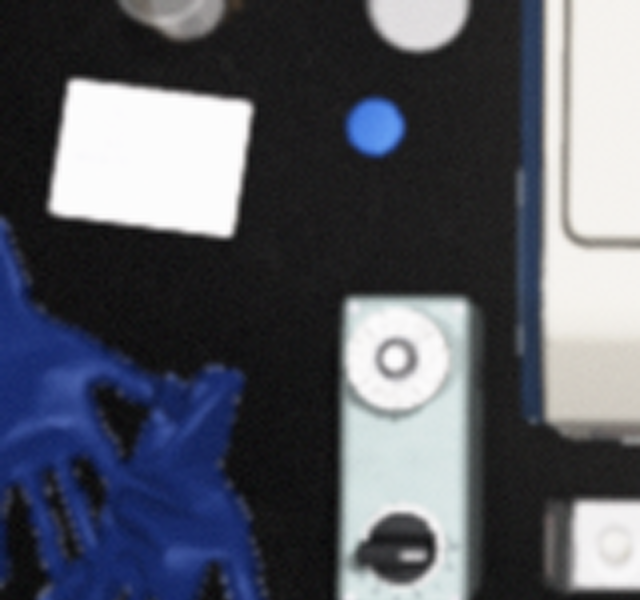

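View pics/c2.png

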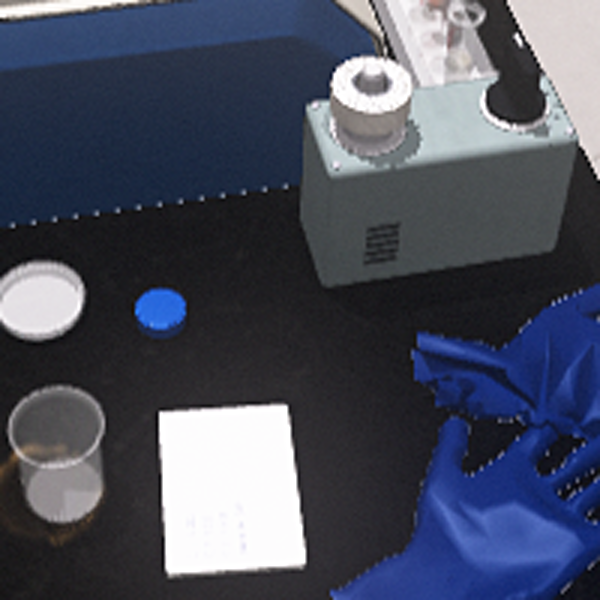

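```bash
python3 - <<'E'
from h import *
t=load('top0');g=cv2.cvtColor(t['color'],cv2.COLOR_RGB2HSV).astype(int)
print(t['color'][300,270:300].tolist()); print(t['color'][290,295:325].tolist())
m=np.zeros((480,640),np.uint8); k=((g[...,2]>130)); m[250:338,255:307]=k[250:338,255:307]
c=max(cv2.findContours(m,0,2)[0],key=cv2.contourArea);r=cv2.minAreaRect(c);print(r)
P=np.array([onz(t,*p,.12) for p in cv2.boxPoints(r)]);print(P,P.mean(0))
m=np.zeros((480,640),np.uint8);k=(g[...,1]<15)&(g[...,2]>170);m[250:290,258:300]=k[250:290,258:300]
c=max(cv2.findContours(m,0,2)[0],key=cv2.contourArea);(u,v),rr=cv2.minEnclosingCircle(c);print('roll',u,v,rr,onz(t,u,v,.16),cv2.boundingRect(c),rr/439.755*(1.0766-.16))
# photometer edge
print('phot', onz(t,312,280,.19), onz(t,316,287,.19))
s=load('scene0')
for X in [(.535,.088,.160),(.434,.086,.169)]: print(proj(s,X),proj(t,X))
E
```

```text
[[212, 226, 224], [211, 225, 225], [211, 226, 225], [213, 226, 225], [211, 224, 224], [213, 226, 226], [214, 226, 226], [214, 226, 226], [213, 225, 225], [214, 227, 227], [214, 227, 226], [214, 227, 228], [215, 227, 228], [212, 226, 226], [216, 228, 228], [216, 228, 228], [218, 229, 229], [216, 227, 228], [217, 229, 228], [218, 229, 228], [218, 229, 229], [216, 228, 228], [217, 228, 228], [215, 227, 228], [206, 220, 219], [182, 196, 196], [144, 156, 155], [94, 101, 101], [70, 75, 75], [60, 64, 63]]
[[185, 197, 197], [148, 158, 158], [97, 104, 104], [73, 77, 77], [63, 68, 67], [45, 49, 49], [33, 32, 33], [25, 26, 26], [26, 26, 26], [27, 26, 27], [27, 28, 27], [29, 28, 27], [32, 31, 32], [32, 31, 30], [28, 29, 28], [32, 32, 30], [30, 30, 28], [27, 28, 28], [31, 29, 30], [31, 31, 30], [33, 31, 31], [29, 28, 28], [32, 32, 30], [28, 30, 28], [34, 33, 32], [31, 30, 31], [37, 37, 35], [41, 40, 37], [49, 49, 48], [53, 52, 51]]
((280.5, 293.0), (78.0, 31.0), 90.0)
[[0.56776053 0.12272746 0.12      ]
 [0.56835868 0.0551438  0.12      ]
 [0.40110656 0.05257831 0.12      ]
 [0.40043055 0.11907618 0.12      ]] [0.48441408 0.08738144 0.12      ]
roll 281.5 270.941162109375 20.889585494995117 [0.53071536 0.08180308 0.16      ] (266, 255, 31, 35) 0.04354104914034525
phot [0.51272175 0.01700908 0.19      ] [0.49883513 0.00882386 0.19      ]
(np.float64(352.54117895242666), np.float64(237.6418430809121)) (np.float64(278.5625942162411), np.float64(268.8491686626846))
(np.float64(403.6769135280015), np.float64(226.5542809046126)) (np.float64(278.1044805535522), np.float64(318.4086763464724))
```

Request:
move_arm:
  increments:
    - [[18, -34, 10], -0.076]
    - [[18, -34, 10], -0.076]
    - [[18, -34, 10], -0.076]
    - [[20, -34, 10], -0.076]
    - [[20, -34, 10], -0.076]
    - [[20, -34, 10], -0.076]
    - [[20, -34, 5], -0.076]
    - [[20, -34, 0], -0.076]
  jaw: 1

```text
clock: 0.95
tool_pos: [0.3778, 0.3564, 0.2882]
orientation: [179.6, -0.1, -55.1]
force: [1.2, 0.9, -0.1]
opening: 0.0876
```

Request:
move_arm:
  increments:
    - [[20, -34, 0], -0.076]
    - [[20, -34, 0], -0.076]
    - [[20, -34, 0], -0.076]
    - [[20, -34, 0], -0.076]
    - [[20, -34, 0], -0.076]
    - [[20, -34, 0], -0.076]
    - [[20, -34, 0], -0.076]
    - [[20, -34, 0], -0.076]

```text
clock: 1.75
tool_pos: [0.5411, 0.0716, 0.2889]
orientation: [179.6, 0.0, -91.3]
force: [1.0, 0.8, -0.5]
opening: 0.0876
```

```bash
python3 - <<'E'
from h import *
snap('wrist','w1');snap('scene','s1');o=ctrl.get_obs();print(o['tool_pos'],o['orientation'],o['joint_pos'])
E
```

```text
[0.54187397 0.0696358  0.28826661] [ 1.79577436e+02 -7.03289573e-02 -9.15158886e+01] [ 27.7682119    6.64272978  -9.58795552  -0.15107976 -74.17233037
 -29.24264236]
```

View pics/w1.png

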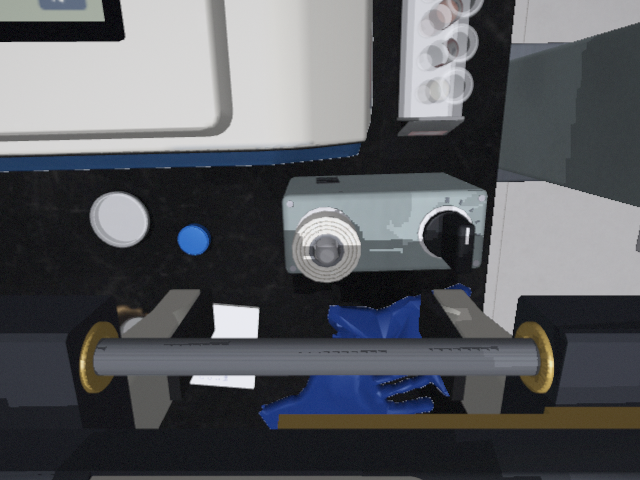

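```bash
python3 - <<'E'
from h import *
s=load('w1'); t=load('top0')
cv2.imwrite('pics/w1c.png',cv2.resize(s['color'][165:295,270:500],None,fx=3.4,fy=3.4,interpolation=cv2.INTER_CUBIC)[:,:,::-1])
for X in [(.534,.088,.16),(.434,.0868,.169),(.534,.088,.172)]: print(proj(s,X))
print(-np.array(s['R']).T@s['t'])
for p,z in [((326,246),.16),((326,248),.172),((285,206),.12),((487,191),.12),((484,266),.12),((283,272),.12)]:print(p,onz(s,*p,z))
E
```

```text
(np.float64(326.0399289279748), np.float64(249.2008806382594))
(np.float64(465.9579081679152), np.float64(248.28810002771868))
(np.float64(326.5310691962638), np.float64(254.43205093699157))
[ 0.54090827 -0.00549713  0.44660217]
(326, 246) [0.53399162 0.08552032 0.16      ]
(326, 248) [0.53430386 0.08319218 0.172     ]
(285, 206) [0.5659018  0.06323886 0.12      ]
(487, 191) [0.40218643 0.05473318 0.12      ]
(484, 266) [0.39834586 0.11939937 0.12      ]
(283, 272) [0.57016221 0.12066358 0.12      ]
```

View pics/w1c.png

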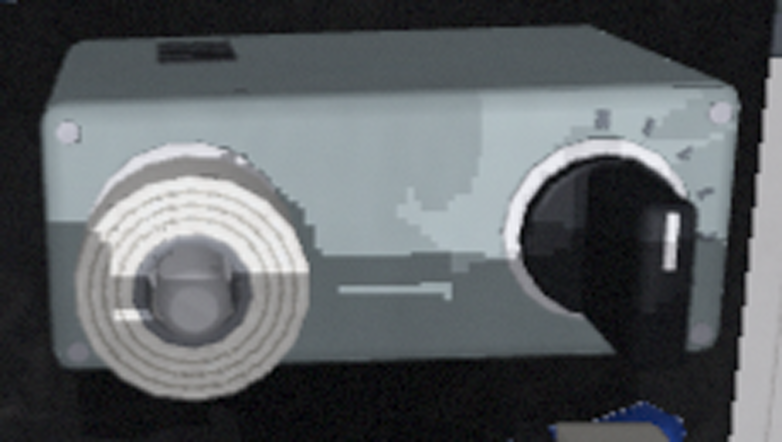

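Request:
move_arm:
  increments:
    - [[-8, 18, 0], 0.05]
    - [[0, 0, -20], 0]
    - [[0, 0, -25], 0]
    - [[0, 0, -25], 0]
    - [[0, 0, -20], 0]
    - [[0, 0, -10], 0]
    - [[0, 0, 0], 0]
    - [[0, 0, 0], 0]

```text
clock: 2.65
tool_pos: [0.5327, 0.0882, 0.1851]
orientation: [179.6, -0.0, -88.6]
force: [0.1, -0.1, 0.2]
opening: 0.0879
```

Request:
move_arm:
  increments:
    - [[1, 0, -14], 0]
    - [[0, 0, -14], 0]
    - [[0, 0, -10], 0]
    - [[0, 0, -5], 0]
    - [[0, 0, 0], 0]
    - [[0, 0, 0], 0]
    - [[0, 0, 0], 0]
    - [[0, 0, 0], 0]

```text
clock: 3.45
tool_pos: [0.5378, 0.0902, 0.1478]
orientation: [-179.8, 0.2, -88.4]
force: [0.3, -0.8, -0.0]
opening: 0.0876
```

```bash
python3 - <<'E'
from h import *
s=snap('scene','s2');cv2.imwrite('pics/s2c.png',cv2.resize(s['color'][130:330,250:450],(600,600),interpolation=cv2.INTER_CUBIC)[:,:,::-1])
E
```

```text
(no output)
```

View pics/s2c.png

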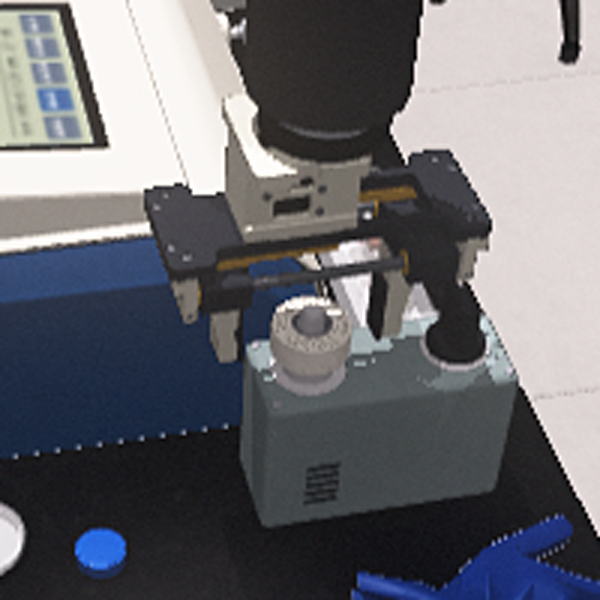

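Request:
move_arm:
  increments:
    - [[-4, -2, -6], 0]
    - [[0, 0, 0], 0]
    - [[0, 0, 0], 0]
    - [[0, 0, 0], 0]
    - [[0, 0, 0], 0]
    - [[0, 0, 0], 0]
    - [[0, 0, 0], 0]
    - [[0, 0, 0], 0]

```text
clock: 4.3
tool_pos: [0.5336, 0.0881, 0.1417]
orientation: [-179.8, 0.2, -88.4]
force: [-0.6, 0.3, 0.4]
opening: 0.088
```

```bash
python3 - <<'E'
from h import *
s=snap('wrist','w3');o=ctrl.get_obs();print(o['tool_pos'],o['orientation'])
E
```

```text
[0.53358419 0.08810014 0.1416634 ] [-179.78924452    0.19254245  -88.4471901 ]
```

View pics/w3.png

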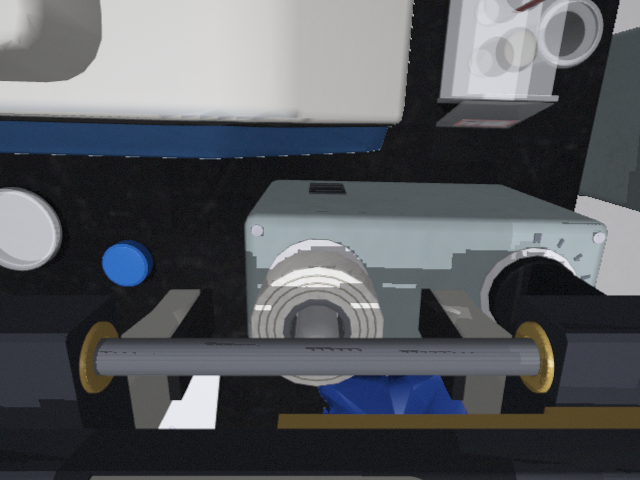

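The roll (centre about 317,318 px) lies midway between the pads (211 and 421 px). Closing.

Request:
move_arm:
  increments:
    - [[0, 0, 0], 0]
    - [[0, 0, 0], 0]
    - [[0, 0, 0], 0]
    - [[0, 0, 0], 0]
    - [[0, 0, 0], 0]
    - [[0, 0, 0], 0]
    - [[0, 0, 0], 0]
    - [[0, 0, 0], 0]
  jaw: -1

```text
clock: 5.15
tool_pos: [0.5336, 0.0881, 0.1417]
orientation: [-179.8, 0.2, -88.4]
force: [0.9, 0.2, 0.4]
opening: 0.0518
```

Request:
move_arm:
  increments:
    - [[0, 0, 5], 0]
    - [[0, 0, 8], 0]
    - [[0, 0, 8], 0]
    - [[0, 0, 8], 0]
    - [[0, 0, 10], 0]
    - [[0, 0, 10], 0]
    - [[0, 0, 10], 0]
    - [[0, 0, 10], 0]

```text
clock: 5.95
tool_pos: [0.5332, 0.0879, 0.2166]
orientation: [-179.8, 0.2, -88.4]
force: [0.3, -0.8, -0.9]
opening: 0.0516
```

```bash
python3 - <<'E'
from h import *
s=load('scene0');t=load('top0')
print('beaker base',onz(s,250.5,377,0),'rim',onz(s,249,349,.068),'top rim',onz(t,219,175.5,.068))
g=s['color'].astype(int);m=np.zeros((480,640),np.uint8);m[335:410,275:340]=(g.min(2)>170)[335:410,275:340]
c=max(cv2.findContours(m,0,2)[0],key=cv2.contourArea);q=cv2.approxPolyDP(cv2.convexHull(c),4,True)[:,0];
P=np.array([onz(s,*p.astype(float),.006) for p in q]);print(q.tolist(),P,P.mean(0))
E
```

```text
beaker base [0.75867758 0.24712485 0.        ] rim [0.75482849 0.23466433 0.068     ] top rim [0.75313937 0.24191933 0.068     ]
[[325, 345], [331, 397], [286, 401], [283, 347]] [[0.61180632 0.20967367 0.006     ]
 [0.62569629 0.3184842  0.006     ]
 [0.70397265 0.31048635 0.006     ]
 [0.69083338 0.19845572 0.006     ]] [0.65807716 0.25927498 0.006     ]
```

Request:
move_arm:
  increments:
    - [[8, 15, 0], 0.1]
    - [[10, 18, 0], 0.13]
    - [[12, 18, 0], 0.13]
    - [[12, 18, 0], 0.13]
    - [[12, 18, -4], 0.13]
    - [[12, 18, -4], 0.13]
    - [[12, 18, -4], 0.13]
    - [[12, 16, -4], 0.13]

```text
clock: 6.75
tool_pos: [0.6268, 0.231, 0.2094]
orientation: [-179.3, 0.2, -28.5]
force: [0.8, -0.5, 0.1]
opening: 0.0518
```

Request:
move_arm:
  increments:
    - [[10, 10, -5], 0.12]
    - [[9, 10, -10], 0.12]
    - [[7, 7, -15], 0.1]
    - [[2, 1, -20], 0]
    - [[0, 0, -20], 0]
    - [[0, 0, -20], 0]
    - [[0, 0, -20], 0]
    - [[0, 0, -15], 0]

```text
clock: 7.55
tool_pos: [0.6593, 0.2642, 0.0847]
orientation: [-179.2, 0.0, -7.7]
force: [-0.3, 0.5, 0.0]
opening: 0.0519
```

```bash
python3 - <<'E'
from h import *
s=snap('scene','s4');cv2.imwrite('pics/s4c.png',cv2.resize(s['color'][230:430,200:400],(600,600),interpolation=cv2.INTER_CUBIC)[:,:,::-1])
o=ctrl.get_obs();print(o['tool_pos'],o['orientation'])
E
```

```text
[0.65810742 0.26358385 0.08195003] [-179.32041838    0.18664147   -7.75413542]
```

View pics/s4c.png

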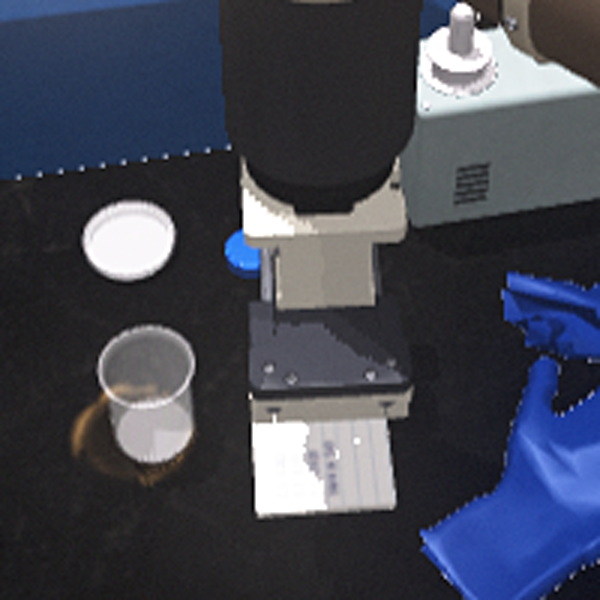

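Request:
move_arm:
  increments:
    - [[-1, -2, -16], 0]
    - [[-1, -2, -16], 0]
    - [[0, 0, -14], 0]
    - [[0, 0, -10], 0]
    - [[0, 0, -6], 0]
    - [[0, 0, -2], 0]
    - [[0, 0, 0], 0]
    - [[0, 0, 0], 0]

```text
clock: 8.4
tool_pos: [0.6584, 0.2608, 0.0184]
orientation: [-179.2, 0.0, -7.7]
force: [-0.2, 0.2, 0.3]
opening: 0.0517
```

Request:
move_arm:
  increments:
    - [[-1, 0, -2], 0]
    - [[0, 0, -2], 0]
    - [[0, 0, -2], 0]
    - [[0, 0, -1], 0]
    - [[0, 0, 0], 0]
    - [[0, 0, 0], 0]
    - [[0, 0, 0], 0]
    - [[0, 0, 0], 0]

```text
clock: 9.2
tool_pos: [0.6582, 0.2614, 0.0127]
orientation: [-179.1, -0.1, -7.7]
force: [0.4, 0.3, -1.0]
opening: 0.0518
```

Request:
move_arm:
  increments:
    - [[0, 0, -1], 0]
    - [[0, 0, -1], 0]
    - [[0, 0, 0], 0]
    - [[0, 0, 0], 0]
    - [[0, 0, 0], 0]
    - [[0, 0, 0], 0]
    - [[0, 0, 0], 0]
    - [[0, 0, 0], 0]

```text
clock: 10.0
tool_pos: [0.6582, 0.2614, 0.0106]
orientation: [-179.1, -0.1, -7.7]
force: [-0.6, -0.0, -0.4]
opening: 0.0517
```

Request:
move_arm:
  increments:
    - [[0, 0, -1], 0]
    - [[0, 0, 0], 0]
    - [[0, 0, 0], 0]
    - [[0, 0, 0], 0]
    - [[0, 0, 0], 0]
    - [[0, 0, 0], 0]
    - [[0, 0, 0], 0]
    - [[0, 0, 0], 0]

```text
clock: 10.8
tool_pos: [0.6583, 0.2615, 0.0095]
orientation: [-179.1, -0.1, -7.7]
force: [-0.2, -0.3, -0.8]
opening: 0.0514
```

Request:
move_arm:
  increments:
    - [[0, 0, -1], 0]
    - [[0, 0, 0], 0]
    - [[0, 0, 0], 0]
    - [[0, 0, 0], 0]
    - [[0, 0, 0], 0]
    - [[0, 0, 0], 0]
    - [[0, 0, 0], 0]
    - [[0, 0, 0], 0]

```text
clock: 11.6
tool_pos: [0.6585, 0.2616, 0.0095]
orientation: [-179.1, -0.2, -7.7]
force: [-1.2, -0.6, 0.0]
opening: 0.0518
```

Request:
move_arm:
  increments:
    - [[0, 0, -1.5], 0]
    - [[0, 0, 0], 0]
    - [[0, 0, 0], 0]
    - [[0, 0, 0], 0]
    - [[0, 0, 0], 0]
    - [[0, 0, 0], 0]
    - [[0, 0, 0], 0]
    - [[0, 0, 0], 0]

```text
clock: 12.4
tool_pos: [0.6588, 0.2617, 0.0095]
orientation: [-179.1, -0.2, -7.6]
force: [-0.2, -0.4, 1.4]
opening: 0.0517
```

```bash
python3 - <<'E'
from h import *
s=snap('scene','s5');cv2.imwrite('pics/s5c.png',cv2.resize(s['color'][280:430,220:370],(600,600),interpolation=cv2.INTER_CUBIC)[:,:,::-1])
o=ctrl.get_obs();print(o['tool_pos'],o['force'])
E
```

```text
[0.65878309 0.26173948 0.00951134] [-1.06290741 -0.33389715  1.05398843]
```

View pics/s5c.png

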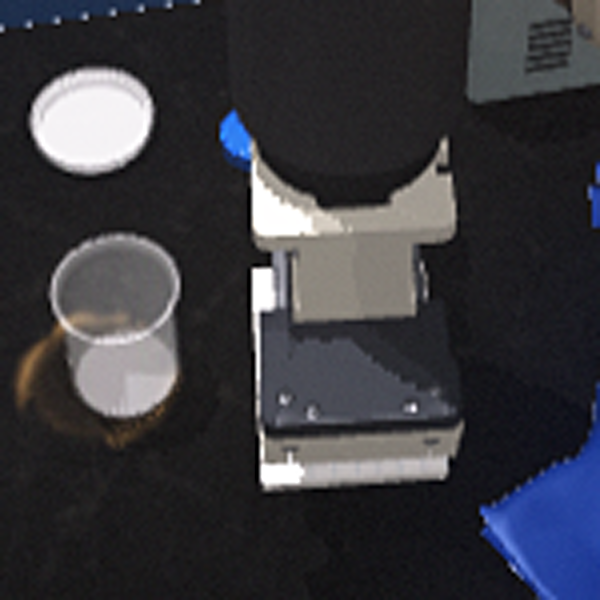

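The TCP stopped descending at 0.0095, which matches the predicted resting height of 0.0097. The scene view shows the gripper centred over the pad and clear of the beaker. Releasing.

Request:
move_arm:
  increments:
    - [[0, 0, 0], 0]
    - [[0, 0, 0], 0]
    - [[0, 0, 0], 0]
    - [[0, 0, 0], 0]
    - [[0, 0, 0], 0]
    - [[0, 0, 0], 0]
    - [[0, 0, 0], 0]
    - [[0, 0, 0], 0]
  jaw: 1

```text
clock: 13.25
tool_pos: [0.6586, 0.2615, 0.0087]
orientation: [-179.1, -0.2, -7.6]
force: [-0.7, -0.2, -0.4]
opening: 0.0879
```

Request:
move_arm:
  increments:
    - [[0, 0, 10], 0]
    - [[0, 0, 15], 0]
    - [[0, 0, 20], 0]
    - [[0, 0, 25], 0]
    - [[0, 0, 30], 0]
    - [[0, 0, 40], 0]
    - [[0, 0, 40], 0]
    - [[0, 0, 40], 0]

```text
clock: 14.05
tool_pos: [0.6549, 0.2589, 0.2391]
orientation: [-179.4, 0.1, -7.7]
force: [0.1, 1.0, -0.4]
opening: 0.088
```

Request:
move_arm:
  increments:
    - [[-14, -10, 2], -0.1]
    - [[-18, -14, 0], -0.13]
    - [[-19, -15, 0], -0.13]
    - [[-19, -15, 0], -0.13]
    - [[-19, -15, 0], -0.13]
    - [[-19, -15, 0], -0.13]
    - [[-19, -15, 0], -0.13]
    - [[-19, -15, 0], -0.13]

```text
clock: 14.85
tool_pos: [0.5084, 0.1427, 0.2638]
orientation: [-178.1, -0.7, -67.6]
force: [0.8, -0.2, -0.2]
opening: 0.0879
```

```bash
python3 - <<'E'
from h import *
s=snap('scene','s6');cv2.imwrite('pics/s6c.png',cv2.resize(s['color'][200:420,210:430],(600,600),interpolation=cv2.INTER_CUBIC)[:,:,::-1])
o=ctrl.get_obs();print(o['tool_pos'],o['orientation'],o['joint_pos'])
E
```

```text
[0.50575444 0.14072445 0.26449586] [-178.07950228   -0.63959071  -68.16883644] [ 37.86148846   3.65761971 -16.63040296   1.23417851 -68.04706042
 -16.46437836]
```

View pics/s6c.png

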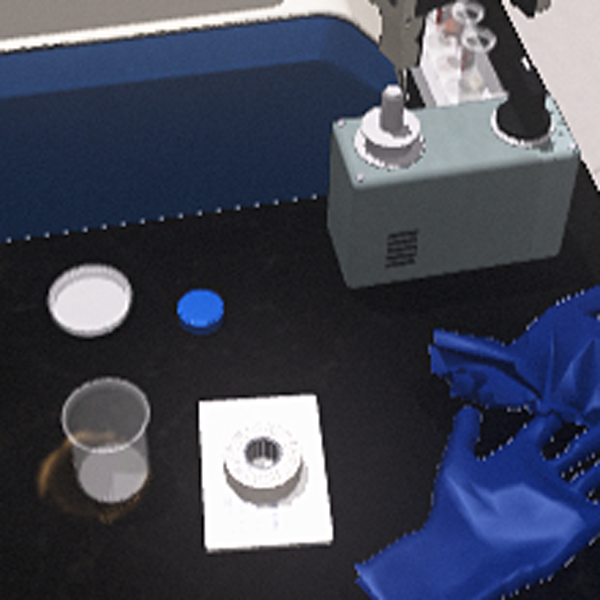

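The roll lies flat in the middle of the pad, at about (262,460) px in the crop, and the bystanders have not moved. Next is the knob.

Request:
move_arm:
  increments:
    - [[-15, -11, -5], -0.08]
    - [[-15, -11, -5], -0.08]
    - [[-15, -11, -5], -0.08]
    - [[-13, -11, -5], -0.06]
    - [[-9, -7, -5], -0.04]
    - [[-4, -2, -5], 0]
    - [[0, 0, 0], 0]
    - [[0, 0, 0], 0]

```text
clock: 15.7
tool_pos: [0.4322, 0.0851, 0.2447]
orientation: [-177.2, -0.2, -88.1]
force: [0.4, 0.6, 0.2]
opening: 0.0875
```

```bash
python3 - <<'E'
from h import *
s=snap('wrist','w7');snap('scene','s7');snap('top','t7')
o=ctrl.get_obs();print(o['tool_pos'],o['orientation'],o['moment'])
for X in [(.434,.0866,.169),(.434,.0866+.019,.169),(.434,.0866-.019,.169)]: print(proj(s,X))
E
```

```text
[0.43223728 0.08520542 0.24418915] [-177.24015251   -0.23558091  -88.19173141] [0.11549823 0.11696833 0.00876828]
(np.float64(320.4802486939908), np.float64(253.66595889604994))
(np.float64(319.36624242970043), np.float64(282.8807021068168))
(np.float64(321.644805373481), np.float64(223.12553427163053))
```

View pics/w7.png

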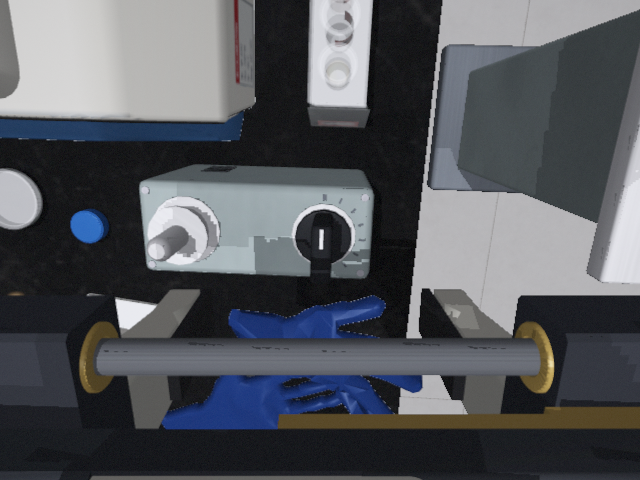

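Request:
move_arm:
  increments:
    - [[3, 1.5, -15], 0]
    - [[0, 0, -20], 0]
    - [[0, 0, -20], 0]
    - [[0, 0, -15], 0]
    - [[0, 0, -12], 0]
    - [[0, 0, -8], 0]
    - [[0, 0, -4], 0]
    - [[0, 0, 0], 0]

```text
clock: 16.65
tool_pos: [0.4386, 0.0889, 0.1472]
orientation: [-177.2, -0.3, -88.0]
force: [-0.0, -0.2, 0.2]
opening: 0.0876
```

```bash
python3 - <<'E'
from h import *
o=ctrl.get_obs();print(o['tool_pos'],o['orientation'],o['moment'],o['force'])
E
```

```text
[0.43856597 0.08887536 0.147215  ] [-177.21632075   -0.2979245   -87.99078481] [0.05832659 0.11265262 0.04343341] [-0.03886679 -0.23569243  0.20725874]
```

Request:
move_arm:
  increments:
    - [[-2, -1, -4], 0]
    - [[-2, -1, -3], 0]
    - [[0, 0, 0], 0]
    - [[0, 0, 0], 0]
    - [[0, 0, 0], 0]
    - [[0, 0, 0], 0]
    - [[0, 0, 0], 0]
    - [[0, 0, 0], 0]

```text
clock: 17.45
tool_pos: [0.4355, 0.0876, 0.1418]
orientation: [-177.0, -0.2, -88.0]
force: [-0.4, -0.1, 1.0]
opening: 0.0874
```

```bash
python3 - <<'E'
from h import *
s=snap('wrist','w8');q=snap('scene','s8');cv2.imwrite('pics/s8c.png',cv2.resize(q['color'][120:320,280:480],(600,600),interpolation=cv2.INTER_CUBIC)[:,:,::-1])
E
```

```text
(no output)
```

View pics/w8.png

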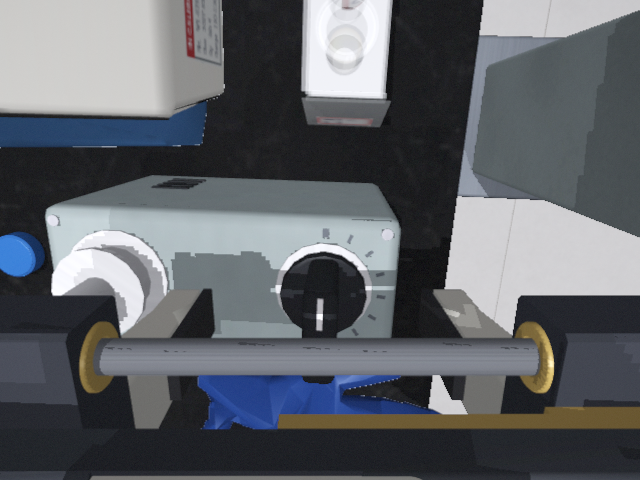

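View pics/s8c.png

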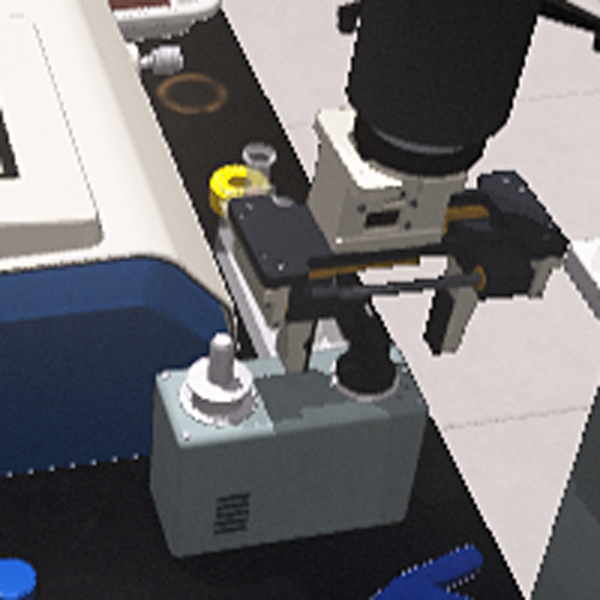

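Request:
move_arm:
  increments:
    - [[0, 0, 0], 0]
    - [[0, 0, 0], 0]
    - [[0, 0, 0], 0]
    - [[0, 0, 0], 0]
    - [[0, 0, 0], 0]
    - [[0, 0, 0], 0]
    - [[0, 0, 0], 0]
    - [[0, 0, 0], 0]
  jaw: -1

```text
clock: 18.35
tool_pos: [0.4355, 0.0875, 0.1417]
orientation: [-177.0, -0.2, -88.0]
force: [-0.2, 0.4, -0.7]
opening: 0.0294
```

```bash
python3 - <<'E'
from h import *
o=ctrl.get_obs();print(o['tool_pos'],o['orientation'],o['moment'],o['force'],o['opening'])
E
```

```text
[0.43546888 0.08749616 0.14168529] [-177.03316128   -0.19614387  -87.96010264] [ 0.13468256  0.1266678  -0.03197557] [-0.236157    0.41926303 -0.66457732] 0.02944421023455252
```

Still closing (0.029, bar is 13 mm).

Request:
move_arm:
  increments:
    - [[0, 0, 0], 0]
    - [[0, 0, 0], 0]
    - [[0, 0, 0], 0]
    - [[0, 0, 0], 0]
    - [[0, 0, 0], 0]
    - [[0, 0, 0], 0]
    - [[0, 0, 0], 0]
    - [[0, 0, 0], 0]

```text
clock: 19.15
tool_pos: [0.4337, 0.0872, 0.1415]
orientation: [-177.2, -0.2, -88.0]
force: [-0.7, 0.7, 1.0]
opening: 0.0133
```

```bash
python3 - <<'E'
from h import *
o=ctrl.get_obs();print(o['tool_pos'],o['orientation'],o['moment'],o['force'],o['opening'])
E
```

```text
[0.43367613 0.08721864 0.14148675] [-177.23853412   -0.22657923  -88.01077482] [ 0.35957231  0.73013421 -0.01247176] [-0.68920663  0.70391929  1.02896789] 0.013265216424530697
```

Request:
move_arm:
  increments:
    - [[0, 0, 0], -0.02]
    - [[0, 0, 0], -0.03]
    - [[0, 0, 0], -0.03]
    - [[0, 0, 0], -0.03]
    - [[0, 0, 0], 0]
    - [[0, 0, 0], 0]
    - [[0, 0, 0], 0]
    - [[0, 0, 0], 0]

```text
clock: 19.95
tool_pos: [0.4337, 0.0872, 0.1415]
orientation: [-177.2, -0.2, -94.7]
force: [-0.2, 0.0, 1.5]
opening: 0.0131
```

```bash
cat > o.py <<'E'
from h import *
o=ctrl.get_obs();print(*[np.round(o[k],4) for k in('clock','tool_pos','orientation','moment','force','opening')])
E
python3 o.py
```

```text
19.95 [0.4337 0.0872 0.1415] [-177.242    -0.2462  -94.6983] [0.2524 0.6535 0.0546] [-0.1583  0.0346  1.5406] 0.0131
```

Request:
move_arm:
  increments:
    - [[0, 0, 0], -0.03]
    - [[0, 0, 0], -0.03]
    - [[0, 0, 0], -0.03]
    - [[0, 0, 0], 0]
    - [[0, 0, 0], 0]
    - [[0, 0, 0], 0]
    - [[0, 0, 0], 0]
    - [[0, 0, 0], 0]

```text
clock: 20.75
tool_pos: [0.4337, 0.0872, 0.1415]
orientation: [-177.2, -0.2, -99.8]
force: [0.7, 0.7, 1.2]
opening: 0.0132
```

```bash
python3 o.py
```

```text
20.75 [0.4337 0.0872 0.1415] [-177.2369   -0.2254  -99.8499] [0.3758 0.6338 0.0381] [0.6907 0.687  1.2413] 0.0132
```

Request:
move_arm:
  increments:
    - [[0, 0, 0], -0.03]
    - [[0, 0, 0], -0.03]
    - [[0, 0, 0], -0.03]
    - [[0, 0, 0], 0]
    - [[0, 0, 0], 0]
    - [[0, 0, 0], 0]
    - [[0, 0, 0], 0]
    - [[0, 0, 0], 0]

```text
clock: 21.55
tool_pos: [0.4337, 0.0872, 0.1415]
orientation: [-177.2, -0.2, -105.0]
force: [-0.3, -0.1, 1.3]
opening: 0.0134
```

```bash
python3 o.py
```

```text
21.55 [0.4337 0.0872 0.1415] [-177.2378   -0.1943 -105.0468] [ 0.3935  0.5555 -0.1036] [-0.3247 -0.1257  1.2717] 0.0134
```

Request:
move_arm:
  increments:
    - [[0, 0, 0], -0.03]
    - [[0, 0, 0], -0.03]
    - [[0, 0, 0], -0.03]
    - [[0, 0, 0], 0]
    - [[0, 0, 0], 0]
    - [[0, 0, 0], 0]
    - [[0, 0, 0], 0]
    - [[0, 0, 0], 0]

```text
clock: 22.35
tool_pos: [0.4338, 0.0872, 0.1415]
orientation: [-177.2, -0.2, -110.2]
force: [-0.3, 0.3, 1.2]
opening: 0.0133
```

```bash
python3 o.py
```

```text
22.35 [0.4338 0.0872 0.1415] [-177.2319   -0.1825 -110.1879] [ 0.4157  0.5192 -0.108 ] [-0.286   0.2827  1.172 ] 0.0133
```

Request:
move_arm:
  increments:
    - [[0, 0, 0], -0.03]
    - [[0, 0, 0], -0.03]
    - [[0, 0, 0], -0.03]
    - [[0, 0, 0], 0]
    - [[0, 0, 0], 0]
    - [[0, 0, 0], 0]
    - [[0, 0, 0], 0]
    - [[0, 0, 0], 0]

```text
clock: 23.15
tool_pos: [0.4338, 0.0871, 0.1415]
orientation: [-177.2, -0.2, -115.3]
force: [-0.0, 0.3, 0.8]
opening: 0.0134
```

```bash
python3 o.py
```

```text
23.15 [0.4338 0.0871 0.1415] [-177.2231   -0.1915 -115.2751] [0.4309 0.553  0.0343] [-0.0034  0.2937  0.8408] 0.0134
```

Request:
move_arm:
  increments:
    - [[0, 0, 0], -0.03]
    - [[0, 0, 0], -0.03]
    - [[0, 0, 0], -0.03]
    - [[0, 0, 0], 0]
    - [[0, 0, 0], 0]
    - [[0, 0, 0], 0]
    - [[0, 0, 0], 0]
    - [[0, 0, 0], 0]

```text
clock: 23.95
tool_pos: [0.4337, 0.087, 0.1415]
orientation: [-177.2, -0.2, -120.4]
force: [0.3, 0.2, 1.2]
opening: 0.0135
```

```bash
python3 o.py
```

```text
23.95 [0.4337 0.087  0.1415] [-177.2201   -0.1965 -120.3841] [0.4553 0.5646 0.0646] [0.3401 0.1537 1.1696] 0.0135
```

Request:
move_arm:
  increments:
    - [[0, 0, 0], -0.03]
    - [[0, 0, 0], -0.03]
    - [[0, 0, 0], -0.03]
    - [[0, 0, 0], 0]
    - [[0, 0, 0], 0]
    - [[0, 0, 0], 0]
    - [[0, 0, 0], 0]
    - [[0, 0, 0], 0]

```text
clock: 24.75
tool_pos: [0.4337, 0.087, 0.1415]
orientation: [-177.2, -0.2, -125.6]
force: [-0.6, -0.1, 0.7]
opening: 0.0129
```

```bash
python3 o.py
```

```text
24.75 [0.4337 0.087  0.1415] [-1.772246e+02 -1.716000e-01 -1.255629e+02] [ 0.4837  0.4752 -0.0226] [-0.5991 -0.0694  0.6734] 0.0129
```

Request:
move_arm:
  increments:
    - [[0, 0, 0], -0.03]
    - [[0, 0, 0], -0.03]
    - [[0, 0, 0], -0.03]
    - [[0, 0, 0], 0]
    - [[0, 0, 0], 0]
    - [[0, 0, 0], 0]
    - [[0, 0, 0], 0]
    - [[0, 0, 0], 0]

```text
clock: 25.55
tool_pos: [0.4338, 0.087, 0.1415]
orientation: [-177.2, -0.1, -130.7]
force: [0.5, -0.3, 0.5]
opening: 0.0137
```

```bash
python3 o.py
```

```text
25.55 [0.4338 0.087  0.1415] [-1.772307e+02 -1.393000e-01 -1.307414e+02] [ 0.5003  0.3405 -0.1446] [ 0.4875 -0.3233  0.4552] 0.0137
```

Request:
move_arm:
  increments:
    - [[0, 0, 0], -0.03]
    - [[0, 0, 0], -0.03]
    - [[0, 0, 0], -0.03]
    - [[0, 0, 0], 0]
    - [[0, 0, 0], 0]
    - [[0, 0, 0], 0]
    - [[0, 0, 0], 0]
    - [[0, 0, 0], 0]

```text
clock: 26.35
tool_pos: [0.4337, 0.087, 0.1415]
orientation: [-177.2, -0.1, -136.3]
force: [-0.7, -0.7, 0.2]
opening: 0.0131
```

```bash
python3 o.py
```

```text
26.35 [0.4337 0.087  0.1415] [-1.772222e+02 -1.478000e-01 -1.362678e+02] [ 0.4688  0.4364 -0.042 ] [-0.7296 -0.7028  0.2198] 0.0131
```

Request:
move_arm:
  increments:
    - [[0, 0, 0], -0.03]
    - [[0, 0, 0], -0.03]
    - [[0, 0, 0], -0.03]
    - [[0, 0, 0], 0]
    - [[0, 0, 0], 0]
    - [[0, 0, 0], 0]
    - [[0, 0, 0], 0]
    - [[0, 0, 0], 0]

```text
clock: 27.15
tool_pos: [0.4337, 0.0869, 0.1415]
orientation: [-177.2, -0.2, -141.8]
force: [-0.5, 0.3, 0.3]
opening: 0.0133
```

```bash
python3 o.py
```

```text
27.15 [0.4337 0.0869 0.1415] [-1.772101e+02 -1.560000e-01 -1.417923e+02] [0.4967 0.355  0.0195] [-0.5436  0.2644  0.2762] 0.0133
```

Request:
move_arm:
  increments:
    - [[0, 0, 0], -0.03]
    - [[0, 0, 0], -0.03]
    - [[0, 0, 0], -0.03]
    - [[0, 0, 0], 0]
    - [[0, 0, 0], 0]
    - [[0, 0, 0], 0]
    - [[0, 0, 0], 0]
    - [[0, 0, 0], 0]

```text
clock: 27.95
tool_pos: [0.4337, 0.0869, 0.1415]
orientation: [-177.2, -0.1, -147.4]
force: [0.0, -0.6, 0.6]
opening: 0.0131
```

```bash
python3 o.py
```

```text
27.95 [0.4337 0.0869 0.1415] [-1.772125e+02 -1.477000e-01 -1.473741e+02] [0.5259 0.3497 0.0541] [ 0.0137 -0.62    0.5699] 0.0131
```

Request:
move_arm:
  increments:
    - [[0, 0, 0], -0.03]
    - [[0, 0, 0], -0.03]
    - [[0, 0, 0], -0.03]
    - [[0, 0, 0], 0]
    - [[0, 0, 0], 0]
    - [[0, 0, 0], 0]
    - [[0, 0, 0], 0]
    - [[0, 0, 0], 0]

```text
clock: 28.75
tool_pos: [0.4337, 0.0869, 0.1415]
orientation: [-177.2, -0.1, -153.0]
force: [0.2, -0.6, 0.1]
opening: 0.0133
```

```bash
python3 o.py
```

```text
28.75 [0.4337 0.0869 0.1415] [-1.772255e+02 -1.245000e-01 -1.530024e+02] [ 0.4871  0.2728 -0.0465] [ 0.2036 -0.6394  0.0583] 0.0133
```

Request:
move_arm:
  increments:
    - [[0, 0, 0], -0.03]
    - [[0, 0, 0], -0.03]
    - [[0, 0, 0], -0.03]
    - [[0, 0, 0], 0]
    - [[0, 0, 0], 0]
    - [[0, 0, 0], 0]
    - [[0, 0, 0], 0]
    - [[0, 0, 0], 0]

```text
clock: 29.55
tool_pos: [0.4337, 0.0869, 0.1415]
orientation: [-177.2, -0.1, -158.6]
force: [-0.1, 0.2, 0.4]
opening: 0.0133
```

```bash
python3 o.py
```

```text
29.55 [0.4337 0.0869 0.1415] [-1.772216e+02 -1.180000e-01 -1.585699e+02] [ 0.4948  0.2707 -0.0811] [-0.0692  0.2054  0.426 ] 0.0133
```

Request:
move_arm:
  increments:
    - [[0, 0, 0], -0.024]
    - [[0, 0, 0], 0]
    - [[0, 0, 0], 0]
    - [[0, 0, 0], 0]
    - [[0, 0, 0], 0]
    - [[0, 0, 0], 0]
    - [[0, 0, 0], 0]
    - [[0, 0, 0], 0]

```text
clock: 30.35
tool_pos: [0.4337, 0.0869, 0.1415]
orientation: [-177.2, -0.1, -160.0]
force: [-0.4, -0.0, 0.8]
opening: 0.0134
```

```bash
python3 o.py; python3 - <<'E'
from h import *
d=np.array([[0,-.0125],[6.7,.0546],[11.85,.0381],[17.05,-.1036],[22.2,-.108],[27.3,.0343],[32.4,.0646],[37.56,-.0226],[42.74,-.1446],[48.27,-.042],[53.8,.0195],[59.37,.0541],[65,-.0465],[70.57,-.0811]])
w=2*np.pi/24;A=np.c_[np.sin(w*d[:,0]),np.cos(w*d[:,0]),np.ones(len(d))]
c,r,_,_=np.linalg.lstsq(A,d[:,1],rcond=None);print(c,'amp',np.hypot(*c[:2]),'stop offset deg',-np.degrees(np.arctan2(c[1],c[0]))/15,'rms',np.sqrt(r/len(d)))
s=snap('scene','s9');cv2.imwrite('pics/s9c.png',cv2.resize(s['color'][160:420,210:470],(600,600),interpolation=cv2.INTER_CUBIC)[:,:,::-1]);snap('wrist','w9')
t=snap('top','t9');cv2.imwrite('pics/t9c.png',cv2.resize(t['color'][140:350,150:360],(600,600),interpolation=cv2.INTER_CUBIC)[:,:,::-1])
E
python3 o.py
```

```text
30.35 [0.4337 0.0869 0.1415] [-1.772181e+02 -1.215000e-01 -1.600474e+02] [ 0.5436  0.2863 -0.0055] [-0.4289 -0.0273  0.774 ] 0.0134
[ 0.07867391 -0.03723797 -0.01796778] amp 0.08704165732155379 stop offset deg 1.6886098871543282 rms [0.02485468]
30.5 [0.4337 0.0869 0.1415] [-1.772211e+02 -1.168000e-01 -1.600507e+02] [ 0.5291  0.2939 -0.0501] [-1.0878 -0.2444  1.3867] 0.0137
```

View pics/s9c.png

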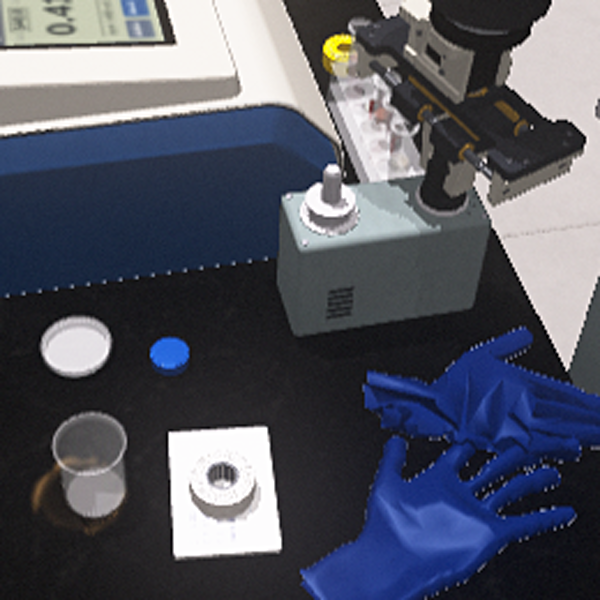

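View pics/w9.png

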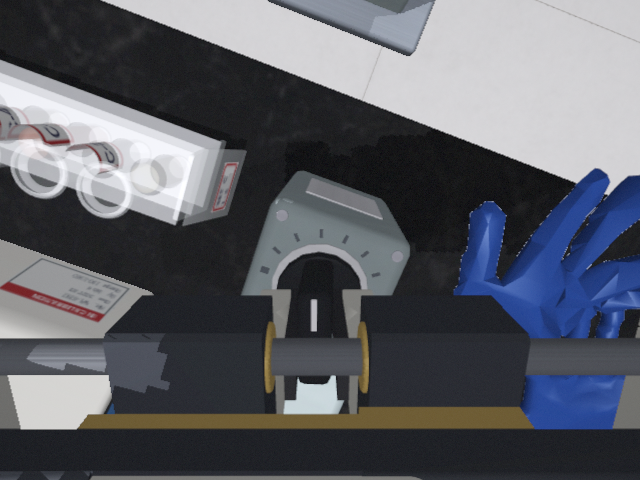

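```bash
python3 - <<'E'
from h import *
for f,pts in (('w9',[(265,269),(278,250),(297,239),(321,233),(345,238),(365,251),(376,271)]),('w8',[(326,233),(350,239),(369,253),(379,274),(381,292),(373,317),(355,331)])):
    s=load(f); P=np.array([onz(s,*p,.12) for p in pts])[:,:2]
    A=np.c_[2*P,np.ones(len(P))];c=np.linalg.lstsq(A,(P**2).sum(1),rcond=None)[0]
    print(f,'centre',c[:2],'r',np.sqrt(c[2]+c[0]**2+c[1]**2))
    b=np.degrees(np.arctan2(P[:,1]-c[1],P[:,0]-c[0]));b=(b+360)%360;print(np.round(b,1),'line fit start',np.round(b+24*np.arange(7),1),np.mean(b+24*np.arange(7)))
E
```

```text
w9 centre [0.4342398  0.08931189] r 0.02796594011304123
[268.9 245.4 223.6 199.9 177.  154.3 131.4] line fit start [268.9 269.4 271.6 271.9 273.  274.3 275.4] 272.0773945357884
w8 centre [0.43373801 0.08826383] r 0.02736932309466151
[270.1 246.3 223.1 199.  179.5 151.  126.9] line fit start [270.1 270.3 271.1 271.  275.5 271.  270.9] 271.4134065162187
```

```bash
python3 - <<'E'
from h import *
s=load('w9');cv2.imwrite('pics/w9c.png',cv2.resize(s['color'][160:400,220:420],(500,600),interpolation=cv2.INTER_CUBIC)[:,:,::-1])
E
```

```text
(no output)
```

View pics/w9c.png

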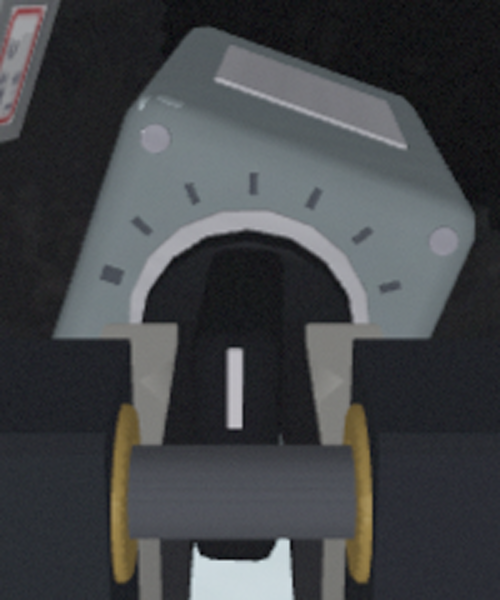

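Request:
move_arm:
  increments:
    - [[0, 0, 0], -0.015]
    - [[0, 0, 0], 0]
    - [[0, 0, 0], 0]
    - [[0, 0, 0], 0]
    - [[0, 0, 0], 0]
    - [[0, 0, 0], 0]
    - [[0, 0, 0], 0]
    - [[0, 0, 0], 0]

```text
clock: 31.3
tool_pos: [0.4337, 0.0869, 0.1415]
orientation: [-177.2, -0.1, -161.0]
force: [-0.5, -0.1, 1.6]
opening: 0.013
```

```bash
python3 o.py; python3 - <<'E'
from h import *
t=snap('top','t9');cv2.imwrite('pics/t10c.png',cv2.resize(t['color'][140:350,150:360],(600,600),interpolation=cv2.INTER_CUBIC)[:,:,::-1])
a,b=load('top0')['color'].astype(int),t['color'].astype(int)
for n,p in dict(beaker=(slice(155,192),slice(203,243)),dish=(slice(162,198),slice(268,302)),cap=(slice(202,222),slice(264,284))).items(): print(n,abs(a[p]-b[p]).mean())
g=b;m=np.zeros((480,640),np.uint8)
E
python3 o.py
```

```text
31.3 [0.4337 0.0869 0.1415] [-1.772172e+02 -1.229000e-01 -1.609788e+02] [0.4926 0.2573 0.004 ] [-0.5488 -0.0804  1.6408] 0.013
beaker 1.899099099099099
dish 1.6865468409586057
cap 1.7116666666666667
31.35 [0.4337 0.0868 0.1415] [-1.772160e+02 -1.218000e-01 -1.609822e+02] [0.4874 0.2656 0.0263] [ 0.2342 -0.0139  0.6651] 0.0133
```

View pics/t10c.png

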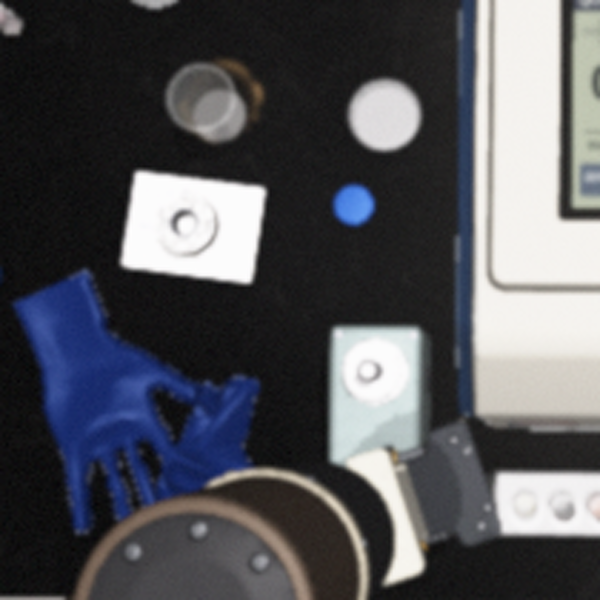

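The roll lies wholly on the pad, the bystanders are unchanged, and the knob is gripped at the third mark with about zero moment. Handing in.

```bash
python3 -c "
from plant import ctrl
print(ctrl.close_job())"
```

```text
the job is handed in; nothing more can be done
None
```

I lifted the spent roll straight up off the spindle and laid it flat in the middle of the note pad. I then turned the knob clockwise to the third click stop and handed in at about 31 s with the bar still gripped.

- **Roll and bystanders:** The last top view shows the roll wholly on the pad. The beaker, dish and cap match the first picture, with only noise between them.
- **Knob angle:** The tool turned 73.0° from where it gripped the knob; the nominal turn is 72°. At 72° the stop marks suggested about 1° more, so I added 1°. A sine fit of the noisy click moments had put the stop at 73.7°. The three estimates agree to within about 2°.
- **Holding at the stop:** The last two moment readings about the knob's axis were 0.00 and 0.03 N m, within noise. The jaw opening is 13 mm on the 13 mm bar.
- **Flaw:** The tool had drifted to a tilt of about 2.8° by the time it gripped the knob. The moves could not correct this. It caused no noticeable force or slip.

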